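Clamp a T-bracket in the spring-plate drill jig

TASK

Get the blue T-bracket ready for drilling: set it on the jig's sprung tilt plate, nose first, push it down until the plate lies level, and slide it under the two red lips until its nose has pushed the yellow gauge pins right in against the stop. Then let go and draw back, so that the lips alone keep bracket and plate down level. Do not ram anything, and leave the tape roll, the bottle and the chuck key alone.

Things in the scene. Friction and masses are not known exactly. Their poses are not given: they have to be found in the camera images.
- bracket: Blue-anodised T-bracket, 0.17-0.35 kg, loose on the bench, flange down. Flange 70 (x) x 90 (y) x 8 mm. Upright web on it, 10 mm thick (y), top 62 mm above the underside, from x = -35 (flush with the flange's rear edge) to x = +15. Origin: centre of the underside; z up, x points to the nose (front edge, x = +35, no web above), which enters the jig first. Grip the web near its rear end.
- bracket_nose (a point): Middle of the bracket's front edge, at the underside; axes as the bracket.
- jig: Green drill jig bolted to the bench, base 200 (x) x 190 (y) x 14 mm. Origin: centre of the underside; x points from the open front (which faces the robot's right, about -y) to the stop and hinge (robot's left); z up. The bracket slides in along +x at y = 0, its underside 34 mm up; home, its origin lies between x = -30 and x = -10 mm, depending on where the stop is clamped.
- jig_lips (a point): Middle between the two red hold-down lips, at their front edges and undersides: jig x = -22, y = 0, 44.5 mm above the bench, 2.5 mm above the flange of a bracket on the level plate. The lips run from here to x = -4, at y = +-31 to +-61, 10 mm thick, and catch the flange's side edges. Their uprights have inner faces at y = +-49. Axes as the jig.
- jig_beam (a point): Middle of the lower front edge of the green bridge beam above the work: jig x = -24, y = 0, 104 mm up. The beam is x = -24 to +6, 172 mm long (y), 104 to 150 mm up (collar to 160), on posts at y = +-70 to +-86. A bracket at home has its web's rear end at x = -65 to -45, its top 8 mm under the beam: an upright gripper does not fit, it must lean from it (top towards jig -x) by 30 to 50 degrees.
- plate (a joint): Tilt plate angle: 0 = sprung up, sloping 20 degrees, near edge high; 0.35 rad = level, on a hard rest. Aluminium, 160 x 54 x 8 mm, hinged along y at jig x = +80, 30 mm up, reaching to x = -80 (yellow stripe). Level, its top is 34 mm above the bench. At the near edge 8 N start it and 12 N bring it level. Let go, it springs up unless the bracket under the lips holds it.
- plate_edge (a point): Middle of the top of the tilt plate's near edge; moves with the plate: about 88 mm above the bench when sprung up, 34 mm when level.
- tape_roll: Bystander: brown roll of packing tape lying flat, 100 mm across, 48 mm high. Origin: centre of the underside.
- bottle: Bystander: reddish bottle, 60 mm across, 150 mm high, standing. Origin: centre of the underside.
- chuck_key: Bystander: steel chuck key lying flat, about 90 x 80 mm, 14 mm high. Origin: under its middle.
- pins (a joint): How far the two yellow gauge pins are pushed in (m): 0 = out, 6 mm ahead of the stop's dark faces; 0.006 = in, the bracket's nose on the faces. They move together, need 1 to 3 N, and sit at y = +-40, 38 mm up. The stop is clamped somewhere new each time, its faces between jig x = +5 and +25, not given: feel for it. It is rigid; over 60 N is ramming, 10 to 15 N is plenty.
Not all that is in view belongs to the job. Several things have the shape of the bracket; the one meant has the colours described above.

How it is judged:
On the way:
1. the tilt plate has been pushed down level with the bracket on it (value of joint plate above 0.29 rad and contact force between bracket and jig above 1 N), for 0.1 s.
At the end, for the whole second after the job is handed in: Bracket at rest on the plate under both lips, nose 25 to 50 mm past their front edges and within 7 mm of the centre line, square within 0.1 rad, upright within 0.07 rad; gauge pins pushed in at least 3.5 of 6 mm; plate within 0.06 rad of level (joint above 0.29) (value of joint plate above 0.29 rad and value of joint pins above 0.0035 m and x of bracket_nose in the frame of jig_lips between 0.025 and 0.05 m and y of bracket_nose in the frame of jig_lips between -0.007 and 0.007 m and z of bracket_nose in the frame of jig_lips below -0.004 m and angle between the x axis of bracket and the x axis of jig, either way round below 0.1 rad and angle between bracket's own z axis and vertical below 0.07 rad and linear speed of bracket below 0.01 m/s); the robot touches nothing.
It fails at once if the tape roll is moved by more than 20 mm (distance of tape_roll from where it was at the start of the episode above 0.02 m).
It fails at once if the bottle is moved by more than 20 mm (distance of bottle from where it was at the start of the episode above 0.02 m).
It fails at once if the chuck key is moved by more than 20 mm (distance of chuck_key from where it was at the start of the episode above 0.02 m).
It fails at once if the bracket is rammed into the jig with more than 60 N (contact force between bracket and jig above 60 N).
It also fails if it takes over 51 s, if anything falls off the work surface, if the arm or the gripper's body presses on something with over 40 N, if the wrist force passes 120 N, or if a joint passes its speed limit or range.

ROBOT

A 6-joint arm with a two-finger parallel gripper is mounted at the origin on the work surface. World frame = base frame: x ahead of the robot, y to its left, z up, the work surface at z = 0. Lengths are in m, angles in rad, forces in N, time in s.
With the tool pointing down it reaches from about 0.325 to 0.75 m from the base axis. Payload 7.6 kg.
Tool frame: the origin (TCP) lies at the very end of the fingers, on their centre line; the grasp point (between the pads) lies 19 mm behind it (manip.hold_point_z is the distance from the TCP to the grasp point, in m); z points along the fingers, y is the line along which they close (so a half turn about z gives the same grasp; the last joint's range is limited). The gripper opens to 85 mm and grips with 20 to 120 N. Pads are 22 mm wide; open, the fingers measure 114 mm over their backs; the gripper's body (76 mm by 85 mm) begins 54 mm behind the grasp point. The pads swing forward as they close: fully open they stand 13 mm farther back than shut.
Start: joints at [-1.412, 0.052, 1.401, -0, 1.689, -0.07], TCP at [0.119, -0.511, 0.231] pointing down, gripper open.
Joint ranges: [-2.9, 2.9], [-0.91, 2.17], [0.12, 2.37], [-1.06, 4.2], [0.26, 2.73], [-2.93, 2.93]. Speed limits (rad/s): [2.57, 2.57, 3.01, 3.14, 3.14, 3.14].

INTERFACE

Orientations are given as a unit quaternion [w, x, y, z].
In Python, from rig import get_obs, vision, close_job, manip gives the robot as it stands. The module is installed in compiled form; this text tells all that it offers.
- The arm moves only by the tool step_arm, never from a script. Its argument "steps" is a list of rows, each an object of numbers: "x", "y", "z": the shift along the tool's x, y, z in mm; "rx", "ry", "rz": the turn, a rotation vector about the tool's x, y, z in degrees. In form: [{"x": .., "y": .., "z": .., "rx": .., "ry": .., "rz": ..}, ...]. A call has 1 to 20 rows; each row shifts and turns the commanded pose from where the row before left it, along the tool's axes as they then stand; what a row does not reach is not made up. A row lasts 1/10 s, in which the tool goes at most 50 mm and 8.59 degrees, less where a joint would pass 70% of its speed; a pose out of reach is approached as far as the arm can. A call is refused whole if a number of a shift passes 50 or a number of a turn 8.59, either way. A call with a gripper value outside its range is refused whole. "jaw" is the opening, from 0 (shut) to 1 (fully open), set as the call begins (left out, the last holds). The fingers move at their own pace and stop on an object; "newtons" is the grip in N (left out, the last holds). Time passes only in rows, so rows that do not move let the fingers close. It gives the time, the measured TCP pose, the force, the opening and the grip force at its end, in the units of the state.
- get_obs(): the state, without advancing time (a new reading comes with each control period).
- vision.capture(name): name is "side" or "top" or "wrist"; returns the picture (400x640x3 uint8, blue, green, red); there is no depth.
- vision.calibration(name): a dict with "fovy" (degrees; the focal length in pixels is half the picture's height over the tangent of half this angle, whatever the lens; pixels are square), "cx", "cy" (the principal point, pixels), "T" (4x4, takes a point from camera to world coordinates). Camera axes: x right, y up, looking along -z (the intrinsics and any distortion apply to the point x, -y, -z); pixel columns grow to the right and rows downward; lengths in m; the calibration is good to about 2 mm. The wrist camera is an equidistant fisheye: a pixel r from the principal point sees the ray r / f radians off the axis. A picture is of the moment at which its call begins: read the wrist's pose just before it. calibration takes no time and is no camera call; for the wrist camera it gives the pose at the moment of the call.
- close_job(): hands the job in; it is judged then, once.
Trained networks look in the newest picture that a camera, given by its name, has taken for a name from the list of things; names that differ only in an ending like _2 or _b are one class to them, and where a whole thing is asked for, a point or a joint stands for the part that bears it (a point fixed in the world has none). Each returns a list of dicts, best first, with "conf" (0 to 1); they miss things now and then, are a little off and sometimes report something else, mostly with a low value. They report only what shows in the picture. A call takes as long as a camera call. They do not tell look-alikes from the thing itself.
- vision.spot_in(camera, query): "location" ([column, row] in pixels, amid what is visible of it).
The state is a dict: "t": time; "q": joint angles; "joint_vel": joint speeds; "effort": joint torques, N m; "position": TCP position; "orientation": TCP orientation; "contact_force": force on the tool from outside, world axes, zero at the start; "torque": the same for the moment, N m; "finger_gap": finger opening in m; "grip_force": force on a finger pad.
Only numpy, scipy, OpenCV 4.12 (cv2) and the standard library are available. Lean on these libraries where they do the work, as an engineer would, in place of code of your own. Each camera call takes 0.05 s, during which the arm holds its last target. There are 200 camera calls.

## Working session

There is one attempt and no reset: what is moved stays moved. The work goes in short steps, Python scripts to look and compute and a tool call to move; the robot and the scene stay as the last step left them, time stands still between calls to the robot, and variables do not carry over. Pictures are saved under pics/ and viewed, at most 10 in all, crops included, and the job is handed in when it is done.

Besides the shell and the picture viewer there is one more tool, called after "Emit:" as name([rows], argument=value, ...), one row to a line, values as JSON. step_arm: Moves the arm, as the interface text tells. Its arguments: {"type":"object","properties":{"steps":{"type":"array","items":{"type":"object","properties":{"x":{"type":"number"},"y":{"type":"number"},"z":{"type":"number"},"rx":{"type":"number"},"ry":{"type":"number"},"rz":{"type":"number"}}}},"jaw":{"type":"number"},"newtons":{"type":"number"}},"required":["steps"]}

```bash
mkdir -p pics
cat > h.py <<'E'
import numpy as np, cv2
from rig import get_obs, vision, close_job, manip
from scipy.spatial.transform import Rotation as R
def K(n):
    c=vision.calibration(n); f=200/np.tan(np.radians(c['fovy'])/2); return f,c['cx'],c['cy'],np.array(c['T'])
def ray(n,u,v,c=None):
    f,cx,cy,T=c or K(n); a=np.array([(u-cx)/f,(v-cy)/f])
    if n=='wrist':
        r=np.hypot(*a); s=np.sin(r)/r if r>1e-9 else 1; d=np.array([a[0]*s,-a[1]*s,-np.cos(r)])
    else: d=np.array([a[0],-a[1],-1])
    return T[:3,3],T[:3,:3]@d
def onz(n,u,v,z,c=None):
    o,d=ray(n,u,v,c); return o+d*(z-o[2])/d[2]
def proj(n,p,c=None):
    f,cx,cy,T=c or K(n); q=T[:3,:3].T@(np.asarray(p)-T[:3,3]); x,y,z=q[0],-q[1],-q[2]
    if n=='wrist':
        r=np.hypot(x,y); th=np.arctan2(r,z); return np.array([cx+f*th*x/r,cy+f*th*y/r])
    return np.array([cx+f*x/z,cy+f*y/z])
def rot():
    w,x,y,z=get_obs()['orientation']; return R.from_quat([x,y,z,w])
E
python3 - <<'E'
from h import *
for n in ['top','side']:
    cv2.imwrite(f'pics/{n}0.png',vision.capture(n))
    f,cx,cy,T=K(n);print(n,f,cx,cy,T.round(3).tolist())
    for q in ['bracket','jig','tape_roll','bottle','chuck_key','plate']:
        print(q,[(np.round(d['location']).tolist(),round(d['conf'],2),onz(n,*d['location'],0.01).round(3).tolist()) for d in vision.spot_in(n,q)[:4]])
o=get_obs();print(o['t'],o['orientation'],manip.hold_point_z)
E
```

```text
top 420.6511288810118 317.43843535637166 201.63475125342336 [[-0.023, 0.992, -0.126, 0.451], [-1.0, -0.025, -0.008, -0.013], [-0.011, 0.126, 0.992, 1.096], [0.0, 0.0, 0.0, 1.0]]
bracket [([253.0, 287.0], 0.79, [0.374, 0.165, 0.01]), ([247.0, 231.0], 0.58, [0.517, 0.179, 0.01]), ([245.0, 175.0], 0.56, [0.664, 0.184, 0.01])]
jig [([384.0, 204.0], 0.73, [0.58, -0.176, 0.01])]
tape_roll [([313.0, 109.0], 0.64, [0.839, 0.003, 0.01])]
bottle [([155.0, 167.0], 0.76, [0.691, 0.422, 0.01])]
chuck_key [([480.0, 175.0], 0.52, [0.649, -0.431, 0.01])]
plate [([377.0, 206.0], 0.64, [0.574, -0.157, 0.01])]
side 379.0910677581567 318.2208658860892 205.77529070649703 [[0.962, 0.151, -0.227, 0.345], [-0.272, 0.576, -0.771, -0.88], [0.015, 0.803, 0.595, 0.771], [0.0, 0.0, 0.0, 1.0]]
bracket [([238.0, 211.0], 0.85, [0.372, 0.144, 0.01]), ([318.0, 193.0], 0.82, [0.656, 0.18, 0.01]), ([278.0, 199.0], 0.75, [0.512, 0.18, 0.01])]
jig [([324.0, 264.0], 0.84, [0.577, -0.16, 0.01])]
tape_roll [([380.0, 214.0], 0.9, [0.819, 0.009, 0.01])]
bottle [([308.0, 149.0], 0.67, [0.702, 0.504, 0.01])]
chuck_key []
plate []
0.7 [3.02365057e-05 9.93463319e-01 1.14151800e-01 8.51818507e-06] 0.0187
```

View pics/top0.png

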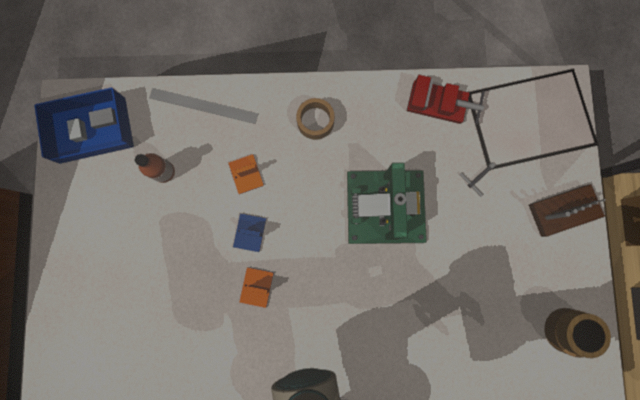

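View pics/side0.png

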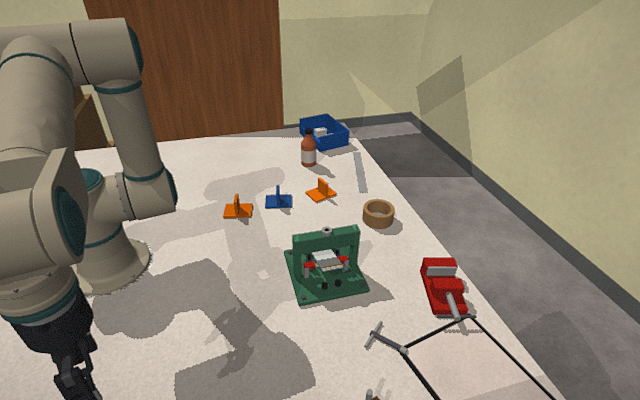

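Candidates are the blue T at top (249,232) and the orange Ts at (246,174) and (257,287); the blue bin is at (85,125). By the colour described it is the blue T at (249,232). I'll check it in a close crop, with the jig beside it.

Run:
```python
from h import *
t=cv2.imread('pics/top0.png'); s=cv2.imread('pics/side0.png')
rs=lambda a,w,h:cv2.resize(a,(w,h),interpolation=cv2.INTER_CUBIC)
a=rs(t[205:260,225:280],300,300); b=rs(t[155:255,340:440],500,500)
c=rs(s[180:215,255:300],386,300); 
out=np.zeros((600,800,3),np.uint8); out[:300,:300]=a; out[:500,300:]=b; out[300:,:300]=rs(c,300,300)[:300]
cv2.imwrite('pics/crop.png',out)
hsv=cv2.cvtColor(t,cv2.COLOR_BGR2HSV)
m=cv2.inRange(hsv,(100,90,40),(130,255,255)); m[:200]=0
n,l,st,ce=cv2.connectedComponentsWithStats(m)
for i in range(1,n):
    if st[i,4]>50: 
        r=cv2.minAreaRect(np.argwhere(l==i)[:,::-1].astype(np.float32)); print(st[i],r); print([onz('top',*p,0.008).round(3).tolist() for p in cv2.boxPoints(r)])
```

```text
[234 215  32  36 694] ((249.2468719482422, 232.22349548339844), (25.494535446166992, 33.4299201965332), 11.689370155334473)
[[0.48, 0.216, 0.008], [0.564, 0.198, 0.008], [0.549, 0.133, 0.008], [0.465, 0.151, 0.008]]
```

View pics/crop.png

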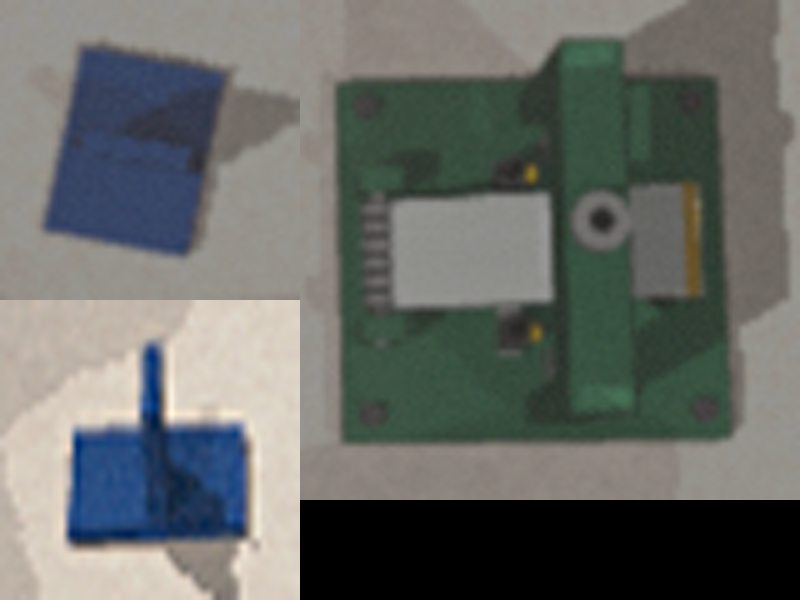

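The crop shows the blue T with its flange at about top px (249,232). The web's rear end faces -y, so the nose points roughly to +y. In the jig, the yellow plate stripe is on the right at about px (419,203), and the dark stop faces with yellow pins are at about (385,190) and (386,221). I'll plan a look above the jig on the way.

```bash
cat >> h.py <<'E'
def pose(bx_deg,lean):
    "tool rotation: x_t ~ +dir, z_t leaning towards dir"
    a,l=np.radians([bx_deg,lean]); b=np.array([np.cos(a),np.sin(a),0]); Z=np.array([0,0,1.]); by=np.cross(Z,b)
    return R.from_matrix(np.c_[np.cos(l)*b+np.sin(l)*Z,-by,-np.cos(l)*Z+np.sin(l)*b])
def plan(p,Rt,n,p0=None,R0=None):
    o=get_obs(); p0=np.array(o['position']) if p0 is None else p0; R0=R0 or rot()
    rv=(R0.inv()*Rt).as_rotvec()/n; S=sum((R.from_rotvec(rv*k).as_matrix() for k in range(n)),np.zeros((3,3)))
    d=np.linalg.solve(S,R0.inv().apply(np.array(p)-p0))*1000
    print(n,'rows xyz',d.round(2),'rxyz',np.degrees(rv).round(2))
E
python3 - <<'E'
from h import *
plan([.48,-.25,.38],pose(77,0),11)
cs=[(347.4,171.4),(423.2,170.6),(426.6,242.4),(348.4,243)]
P=[onz('top',*c,.014) for c in cs]; print(np.round(P,4).tolist(), np.mean(P,0))
E
```

```text
11 rows xyz [ 42.41   4.64 -13.52] rxyz [ 0.    0.   -5.81]
[[0.6665, -0.0841, 0.014], [0.6636, -0.2819, 0.014], [0.4769, -0.2803, 0.014], [0.4801, -0.0807, 0.014]] [ 0.57181338 -0.18175579  0.014     ]
```

Emit:
step_arm([
  {"x":42.4,"y":4.6,"z":-13.5,"rz":-5.8},
  {"x":42.4,"y":4.6,"z":-13.5,"rz":-5.8},
  {"x":42.4,"y":4.6,"z":-13.5,"rz":-5.8},
  {"x":42.4,"y":4.6,"z":-13.5,"rz":-5.8},
  {"x":42.4,"y":4.6,"z":-13.5,"rz":-5.8},
  {"x":42.4,"y":4.6,"z":-13.5,"rz":-5.8},
  {"x":42.4,"y":4.6,"z":-13.5,"rz":-5.8},
  {"x":42.4,"y":4.6,"z":-13.5,"rz":-5.8},
  {"x":42.4,"y":4.6,"z":-13.5,"rz":-5.8},
  {"x":42.4,"y":4.6,"z":-13.5,"rz":-5.8},
  {"x":42.4,"y":4.6,"z":-13.5,"rz":-5.8},
  {},
], jaw=1)

```text
invalid input at $.steps[0]: expected keys x, y, z, rx, ry, rz
```

Run:
```python
from h import *
o=get_obs(); c=K('wrist'); im=vision.capture('wrist'); cv2.imwrite('pics/w1.png',im)
print(o['t'],np.round(o['q'],3),np.round(o['position'],4),np.abs(o['joint_vel']).max())
T=c[3]; print(c[:3],'cam in tool',rot().inv().apply(T[:3,3]-o['position']).round(4), (rot().inv().as_matrix()@T[:3,:3]).round(3).tolist())
# predicted projections of jig features with top estimate
J=np.array([.5718,-.1818,0]);a=np.radians(89.2);Rj=np.c_[[np.cos(a),np.sin(a),0],[-np.sin(a),np.cos(a),0],[0,0,1]]
for n,p in dict(c1=(-.1,-.095,.014),c2=(-.1,.095,.014),c3=(.1,.095,.014),c4=(.1,-.095,.014),pe=(-.07,0,.088),lipL=(-.022,.031,.0545),lipR=(-.022,-.031,.0545),bmL=(-.024,.086,.15),bmR=(-.024,-.086,.15)).items():
    print(n,proj('wrist',J+Rj@np.array(p),c).round(1))
print('br',proj('wrist',[.5145,.1745,.008],c).round(1))
plan([.44,.07,.30],pose(77,40),12)
```

```text
0.7 [-1.412  0.052  1.401  0.     1.689 -0.07 ] [ 0.1191 -0.5113  0.2313] 0.0025918707119927447
(np.float64(309.70691628693146), 319.0389548539247, 202.168455603252) cam in tool [ 0.0709  0.001  -0.1424] [[0.0, 0.96, 0.281], [1.0, 0.0, -0.001], [-0.001, 0.281, -0.96]]
c1 [ 255. -179.]
c2 [ 211.8 -104.8]
c3 [103.5 -91.3]
c4 [ 149.6 -166.5]
pe [ 202.1 -176.5]
lipL [ 170.8 -145.7]
lipR [ 187.5 -170.2]
bmL [ 124.9 -159.5]
bmR [ 185.1 -228.5]
br [ 26.8 -76.8]
12 rows xyz [ 54.8  -19.49  13.37] rxyz [ 1.86  2.98 -5.1 ]
```

View pics/w1.png

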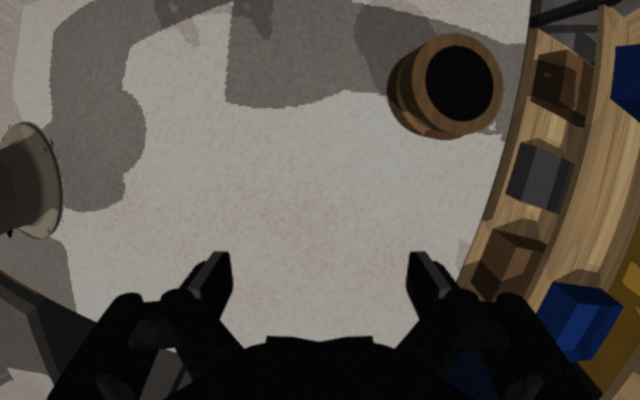

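The wrist picture is still from the start pose: the call was refused because every row needs all six keys. It shows bare bench and the basket at (460,80).

Emit:
step_arm([
  {"x":42.4,"y":4.6,"z":-13.5,"rx":0,"ry":0,"rz":-5.8},
  {"x":42.4,"y":4.6,"z":-13.5,"rx":0,"ry":0,"rz":-5.8},
  {"x":42.4,"y":4.6,"z":-13.5,"rx":0,"ry":0,"rz":-5.8},
  {"x":42.4,"y":4.6,"z":-13.5,"rx":0,"ry":0,"rz":-5.8},
  {"x":42.4,"y":4.6,"z":-13.5,"rx":0,"ry":0,"rz":-5.8},
  {"x":42.4,"y":4.6,"z":-13.5,"rx":0,"ry":0,"rz":-5.8},
  {"x":42.4,"y":4.6,"z":-13.5,"rx":0,"ry":0,"rz":-5.8},
  {"x":42.4,"y":4.6,"z":-13.5,"rx":0,"ry":0,"rz":-5.8},
  {"x":42.4,"y":4.6,"z":-13.5,"rx":0,"ry":0,"rz":-5.8},
  {"x":42.4,"y":4.6,"z":-13.5,"rx":0,"ry":0,"rz":-5.8},
  {"x":42.4,"y":4.6,"z":-13.5,"rx":0,"ry":0,"rz":-5.8},
  {"x":0,"y":0,"z":0,"rx":0,"ry":0,"rz":0},
], jaw=1)

```text
t: 1.95
position: [0.4819, -0.2461, 0.3824]
orientation: [0.002, 0.78, 0.625, 0.001]
contact_force: [-1.0, 0.5, 0.8]
finger_gap: 0.0855
grip_force: 0.0
```

Run:
```python
from h import *
o=get_obs(); c=K('wrist'); im=vision.capture('wrist'); cv2.imwrite('pics/w2.png',im)
print(o['t'],np.round(o['q'],3),np.round(o['position'],4),np.abs(o['joint_vel']).max())
J=np.array([.5718,-.1818,0]);a=np.radians(89.2);Rj=np.c_[[np.cos(a),np.sin(a),0],[-np.sin(a),np.cos(a),0],[0,0,1]]
for n,p in dict(c1=(-.1,-.095,.014),c2=(-.1,.095,.014),c3=(.1,.095,.014),c4=(.1,-.095,.014),pe=(-.07,0,.088),lipL=(-.022,.031,.0545),lipR=(-.022,-.031,.0545),bmL=(-.024,.086,.15),bmR=(-.024,-.086,.15)).items():
    print(n,proj('wrist',J+Rj@np.array(p),c).round(1))
print('br',proj('wrist',[.5145,.1745,.008],c).round(1))
plan([.44,.07,.30],pose(77,40),12)
```

```text
1.95 [-5.410e-01  1.200e-01  1.029e+00  1.000e-03  1.988e+00 -3.210e-01] [ 0.4819 -0.2461  0.3824] 0.08066006989566729
c1 [426.4 155.8]
c2 [318.7 176.8]
c3 [293.5  59.8]
c4 [405.9  41.2]
pe [379.4 154.2]
lipL [349.8 124.5]
lipR [389.2 117.4]
bmL [313.4 137.8]
bmR [446.8 114. ]
br [284.2 -68.5]
12 rows xyz [22.13 -9.27 14.57] rxyz [0.01 3.34 0.02]
```

View pics/w2.png

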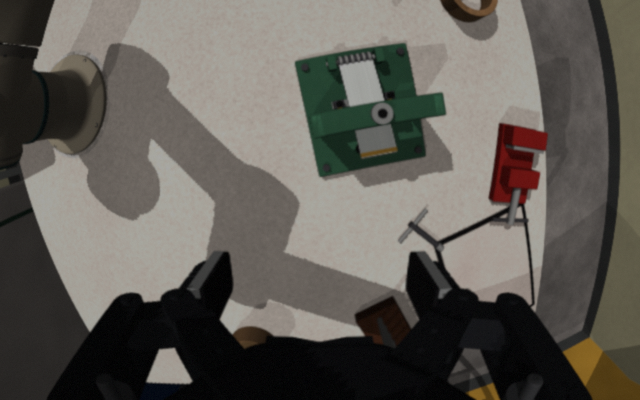

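The view confirms the jig estimate: corners seen at about (425,157), (318,177), (295,60) and (406,43) against predictions within 2 px. The chuck key's T is at about (415,225). Next is a leaned pre-grasp pose near the bracket.

Run:
```python
from h import *
plan([.4945,.06,.147],pose(77,40),13)
```

```text
13 rows xyz [16.78 -4.32 24.96] rxyz [0.01 3.08 0.01]
```

Emit:
step_arm([
  {"x":16.8,"y":-4.3,"z":25,"rx":0,"ry":3.08,"rz":0},
  {"x":16.8,"y":-4.3,"z":25,"rx":0,"ry":3.08,"rz":0},
  {"x":16.8,"y":-4.3,"z":25,"rx":0,"ry":3.08,"rz":0},
  {"x":16.8,"y":-4.3,"z":25,"rx":0,"ry":3.08,"rz":0},
  {"x":16.8,"y":-4.3,"z":25,"rx":0,"ry":3.08,"rz":0},
  {"x":16.8,"y":-4.3,"z":25,"rx":0,"ry":3.08,"rz":0},
  {"x":16.8,"y":-4.3,"z":25,"rx":0,"ry":3.08,"rz":0},
  {"x":16.8,"y":-4.3,"z":25,"rx":0,"ry":3.08,"rz":0},
  {"x":16.8,"y":-4.3,"z":25,"rx":0,"ry":3.08,"rz":0},
  {"x":16.8,"y":-4.3,"z":25,"rx":0,"ry":3.08,"rz":0},
  {"x":16.8,"y":-4.3,"z":25,"rx":0,"ry":3.08,"rz":0},
  {"x":16.8,"y":-4.3,"z":25,"rx":0,"ry":3.08,"rz":0},
  {"x":16.8,"y":-4.3,"z":25,"rx":0,"ry":3.08,"rz":0},
  {"x":0,"y":0,"z":0,"rx":0,"ry":0,"rz":0},
])

```text
t: 3.4
position: [0.4925, 0.0597, 0.1427]
orientation: [-0.215, 0.736, 0.583, 0.267]
contact_force: [1.1, -1.1, -1.0]
finger_gap: 0.0856
grip_force: 0.0
```

Run:
```python
from h import *
o=get_obs(); c=K('wrist'); im=vision.capture('wrist'); np.savez('c3.npz',f=c[0],cx=c[1],cy=c[2],T=c[3])
print(o['t'],np.round(o['q'],3),np.round(o['position'],4),np.abs(o['joint_vel']).max(),o['orientation'])
B=np.array([.5145,.1745,0]);a=np.radians(77);Rb=np.c_[[np.cos(a),np.sin(a),0],[-np.sin(a),np.cos(a),0],[0,0,1]]
P={k:proj('wrist',B+Rb@np.array(p),c) for k,p in dict(f1=(.035,.045,.008),f2=(.035,-.045,.008),f3=(-.035,-.045,.008),f4=(-.035,.045,.008),wf=(.015,0,.062),wr=(-.035,0,.062)).items()}
for k,v in P.items(): print(k,v.round(1))
u,v=np.mean(list(P.values()),0).astype(int); x0=max(0,u-100);y0=max(0,v-75);print(x0,y0)
cv2.imwrite('pics/w3.png',cv2.resize(im[y0:y0+150,x0:x0+200],(800,600),interpolation=cv2.INTER_CUBIC)); cv2.imwrite('pics/w3full.png',im)
```

```text
3.4 [-0.331  0.002  1.768  0.698  1.488 -0.202] [0.4925 0.0597 0.1427] 0.0645101098532843 [-0.21541202  0.73629706  0.58335242  0.2667663 ]
f1 [275.3 151.2]
f2 [355.7 150.7]
f3 [359.5 208.6]
f4 [271.1 208.9]
wf [314.4 136.8]
wr [314.  184.5]
215 98
```

View pics/w3.png

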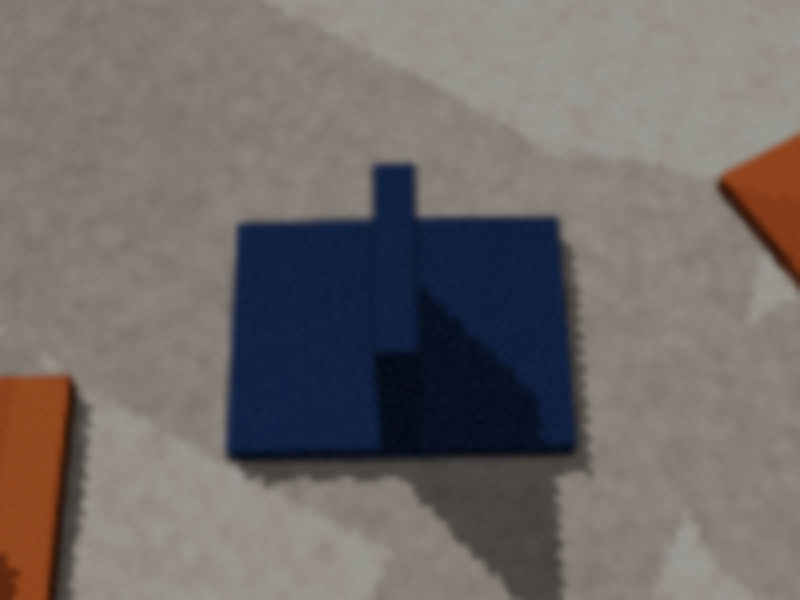

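The crop shows the blue T with its web flush to the near edge and the nose away from the camera. Flange corners in crop px are (241,224), (556,218), (575,446) and (231,452), and the web top runs from (394,164) to (396,352). I'll fit the pose and compute the grasp.

Run:
```python
from h import *
from scipy.optimize import least_squares
z=np.load('c3.npz'); c=(float(z['f']),float(z['cx']),float(z['cy']),z['T'])
m=np.array([(.035,.045,.008),(.035,-.045,.008),(-.035,-.045,.008),(-.035,.045,.008),(.015,0,.062),(-.035,0,.062)])
ob=np.array([(241,224),(556,218),(575,446),(231,452),(394,164),(396,352)])/4+[215-.4,98-.4]
def W(q): 
    C,S=np.cos(q[2]),np.sin(q[2]); return np.c_[q[0]+C*m[:,0]-S*m[:,1],q[1]+S*m[:,0]+C*m[:,1],m[:,2]+q[3]*0]
r=least_squares(lambda q:(np.array([proj('wrist',p,c) for p in W(q)])-ob).ravel(),[.5145,.1745,np.radians(77),0])
q=r.x; print(q[:2].round(4),np.degrees(q[2]).round(2),r.fun.round(1))
Rt=pose(np.degrees(q[2]),40); b=np.array([np.cos(q[2]),np.sin(q[2]),0]); zt=Rt.as_matrix()[:,2]
G=np.array([q[0],q[1],.042])-.022*b; tcp=G+.019*zt; print('G',G.round(4),'tcp',tcp.round(4))
plan(tcp-.05*zt,Rt,4); plan(tcp,Rt,6)
```

```text
[0.5134 0.1731] 77.98 [-0.9 -0.6  0.9 -0.8  1.   0.2 -1.5  0.5  0.2 -0.4  0.2  0.5]
G [0.5088 0.1516 0.042 ] tcp [0.5114 0.1635 0.0274]
4 rows xyz [ 1.65 -1.24 26.95] rxyz [ 0.14  0.   -0.24]
6 rows xyz [ 1.1  -0.87 26.3 ] rxyz [ 0.09  0.   -0.16]
```

Emit:
step_arm([
  {"x":1.6,"y":-1.2,"z":27,"rx":0.1,"ry":0,"rz":-0.24},
  {"x":1.6,"y":-1.2,"z":27,"rx":0.1,"ry":0,"rz":-0.24},
  {"x":1.6,"y":-1.2,"z":27,"rx":0.2,"ry":0,"rz":-0.24},
  {"x":1.6,"y":-1.2,"z":27,"rx":0.1,"ry":0,"rz":-0.24},
  {"x":0,"y":0,"z":12.5,"rx":0,"ry":0,"rz":0},
  {"x":0,"y":0,"z":12.5,"rx":0,"ry":0,"rz":0},
  {"x":0,"y":0,"z":12.5,"rx":0,"ry":0,"rz":0},
  {"x":0,"y":0,"z":12.5,"rx":0,"ry":0,"rz":0},
  {"x":0,"y":0,"z":0,"rx":0,"ry":0,"rz":0},
])

```text
t: 4.35
position: [0.5124, 0.1642, 0.0275]
orientation: [-0.215, 0.73, 0.592, 0.267]
contact_force: [-0.1, 0.2, -0.2]
finger_gap: 0.0854
grip_force: 0.0
```

Emit:
step_arm([
  {"x":0,"y":0,"z":0,"rx":0,"ry":0,"rz":0},
  {"x":0,"y":0,"z":0,"rx":0,"ry":0,"rz":0},
  {"x":0,"y":0,"z":0,"rx":0,"ry":0,"rz":0},
  {"x":0,"y":0,"z":0,"rx":0,"ry":0,"rz":0},
  {"x":0,"y":0,"z":0,"rx":0,"ry":0,"rz":0},
  {"x":0,"y":0,"z":0,"rx":0,"ry":0,"rz":0},
  {"x":0,"y":0,"z":0,"rx":0,"ry":0,"rz":0},
  {"x":0,"y":0,"z":0,"rx":0,"ry":0,"rz":0},
], jaw=0, newtons=90)

```text
t: 5.15
position: [0.513, 0.1636, 0.0291]
orientation: [-0.214, 0.73, 0.592, 0.267]
contact_force: [-3.2, -2.4, 6.0]
finger_gap: 0.0088
grip_force: 88.3
```

Run:
```python
from h import *
o=get_obs(); print(o)
M=rot().as_matrix(); print('lean',np.degrees(np.arctan2(np.hypot(*M[:2,2]),-M[2,2])),'dir',np.degrees(np.arctan2(M[1,0],M[0,0])))
```

```text
{'t': 5.15, 'q': array([-0.10437615,  0.2010622 ,  1.81232658,  0.76865334,  1.16804895,
       -0.2248744 ]), 'joint_vel': array([ 0.000837  , -0.00088323, -0.00043304, -0.00105908, -0.00131563,
       -0.00069057]), 'effort': array([  0.9590406 , -35.14332891, -28.29832256,   1.9767876 ,
        -0.47012324,  -0.11771013]), 'position': array([0.51297719, 0.16360968, 0.02907647]), 'orientation': array([-0.21391637,  0.72984372,  0.59166239,  0.26740148]), 'contact_force': array([-3.16571213, -2.35668527,  6.04940693]), 'torque': array([-0.04259894,  0.63294905,  0.34454457]), 'grip_force': 88.28763842582703, 'finger_gap': 0.008807058426816509}
lean 40.050956036128625 dir 78.17509348000507
```

Gripped (gap 8.8 mm on a 10 mm web, 88 N). I'll lift it.

Emit:
step_arm([
  {"x":6.4,"y":0,"z":-7.7,"rx":0,"ry":0,"rz":0},
  {"x":16,"y":0,"z":-19,"rx":0,"ry":0,"rz":0},
  {"x":25,"y":0,"z":-30,"rx":0,"ry":0,"rz":0},
  {"x":25,"y":0,"z":-30,"rx":0,"ry":0,"rz":0},
  {"x":25,"y":0,"z":-30,"rx":0,"ry":0,"rz":0},
  {"x":25,"y":0,"z":-30,"rx":0,"ry":0,"rz":0},
  {"x":25,"y":0,"z":-30,"rx":0,"ry":0,"rz":0},
  {"x":25,"y":0,"z":-30,"rx":0,"ry":0,"rz":0},
])

```text
t: 5.95
position: [0.5111, 0.1628, 0.2992]
orientation: [-0.214, 0.73, 0.592, 0.267]
contact_force: [0.9, -0.4, -2.0]
finger_gap: 0.0088
grip_force: 87.8
```

Run:
```python
from h import *
o=get_obs(); print(o['position'],o['contact_force'],o['finger_gap'])
plan([.5706,-.2712,.27],pose(89.2,40),16)
```

```text
[0.51106495 0.1628491  0.29919872] [ 0.90784357 -0.36877509 -2.03747677] 0.008829257054783086
16 rows xyz [-21.52   6.91 -15.64] rxyz [ 0.46  0.   -0.53]
```

Emit:
step_arm([
  {"x":-21.5,"y":6.9,"z":-15.6,"rx":0.46,"ry":0,"rz":-0.53},
  {"x":-21.5,"y":6.9,"z":-15.6,"rx":0.46,"ry":0,"rz":-0.53},
  {"x":-21.5,"y":6.9,"z":-15.6,"rx":0.46,"ry":0,"rz":-0.53},
  {"x":-21.5,"y":6.9,"z":-15.6,"rx":0.46,"ry":0,"rz":-0.53},
  {"x":-21.5,"y":6.9,"z":-15.6,"rx":0.46,"ry":0,"rz":-0.53},
  {"x":-21.5,"y":6.9,"z":-15.6,"rx":0.46,"ry":0,"rz":-0.53},
  {"x":-21.5,"y":6.9,"z":-15.6,"rx":0.46,"ry":0,"rz":-0.53},
  {"x":-21.5,"y":6.9,"z":-15.6,"rx":0.46,"ry":0,"rz":-0.53},
  {"x":-21.5,"y":6.9,"z":-15.6,"rx":0.46,"ry":0,"rz":-0.53},
  {"x":-21.5,"y":6.9,"z":-15.6,"rx":0.46,"ry":0,"rz":-0.53},
  {"x":-21.5,"y":6.9,"z":-15.6,"rx":0.46,"ry":0,"rz":-0.53},
  {"x":-21.5,"y":6.9,"z":-15.6,"rx":0.46,"ry":0,"rz":-0.53},
  {"x":-21.5,"y":6.9,"z":-15.6,"rx":0.46,"ry":0,"rz":-0.53},
  {"x":-21.5,"y":6.9,"z":-15.6,"rx":0.46,"ry":0,"rz":-0.53},
  {"x":-21.5,"y":6.9,"z":-15.6,"rx":0.46,"ry":0,"rz":-0.53},
  {"x":-21.5,"y":6.9,"z":-15.6,"rx":0.46,"ry":0,"rz":-0.53},
  {"x":0,"y":0,"z":0,"rx":0,"ry":0,"rz":0},
])

```text
t: 7.65
position: [0.5712, -0.2732, 0.2649]
orientation: [-0.241, 0.67, 0.658, 0.243]
contact_force: [0.2, 0.4, -4.5]
finger_gap: 0.0086
grip_force: 88.2
```

Run:
```python
from h import *
o=get_obs(); c=K('wrist'); im=vision.capture('wrist'); np.savez('c4.npz',f=c[0],cx=c[1],cy=c[2],T=c[3],p=o['position'],q=o['orientation'])
print(o['t'],np.round(o['q'],3),np.round(o['position'],4),o['contact_force'].round(2),o['torque'].round(3))
cv2.imwrite('pics/w4.png',im)
J=np.array([.5718,-.1818,0]);a=np.radians(89.2);Rj=np.c_[[np.cos(a),np.sin(a),0],[-np.sin(a),np.cos(a),0],[0,0,1]]
for n,p in dict(c1=(-.1,-.095,.014),c2=(-.1,.095,.014),c3=(.1,.095,.014),c4=(.1,-.095,.014),peL=(-.07,.027,.088),peR=(-.07,-.027,.088),lipL=(-.022,.031,.0545),lipR=(-.022,-.031,.0545),bmL=(-.024,.086,.15),bmR=(-.024,-.086,.15)).items():
    print(n,proj('wrist',J+Rj@np.array(p),c).round(1))
B=np.array([o['position'][0],o['position'][1],o['position'][2]-.0291])+Rj@[.0094,0,0]
for k,p in dict(f1=(.035,.045,.008),f2=(.035,-.045,.008),f3=(-.035,-.045,.008),f4=(-.035,.045,.008),wf=(.015,0,.062),wr=(-.035,0,.062)).items(): print(k,proj('wrist',B+Rj@np.array(p),c).round(1))
cv2.imwrite('pics/w4c.png',cv2.resize(im[60:260,180:440],(780,600),interpolation=cv2.INTER_CUBIC))
```

```text
7.65 [-0.724  0.67   0.698  0.634  2.172 -0.445] [ 0.5712 -0.2732  0.2649] [ 0.19  0.35 -4.47] [-0.705  0.091 -0.008]
c1 [391.7 305.8]
c2 [246.8 306.4]
c3 [256.4 171.8]
c4 [381.1 171.1]
peL [293.9 275.4]
peR [343.9 275.2]
lipL [293.6 241.8]
lipR [344.1 241.6]
bmL [229.1 214.9]
bmR [408.  214.1]
f1 [248.3 194.7]
f2 [389.4 194. ]
f3 [398.3 305.6]
f4 [240.3 306.2]
wf [318.4 183.1]
wr [318.8 298.2]
```

View pics/w4c.png

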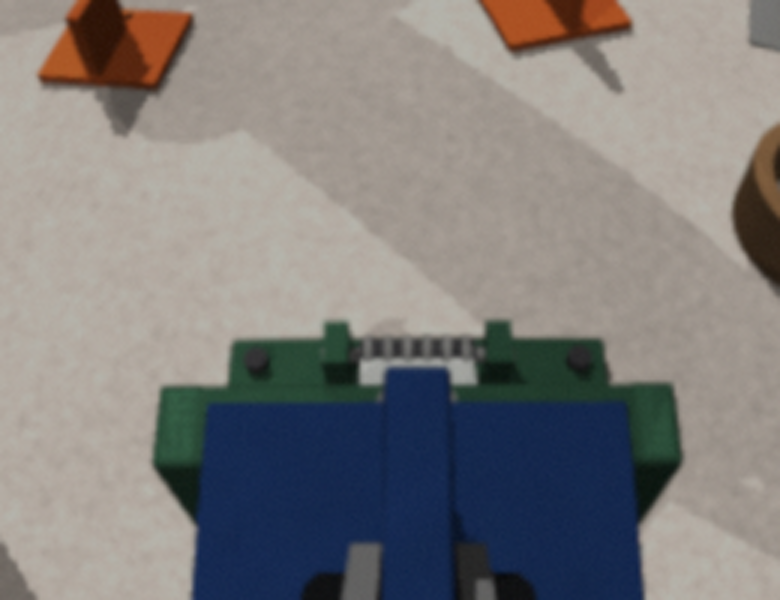

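The crop shows the bracket held square. Its front corners at (208,404) and (627,403) match the prediction, and the jig beam ends at (157,466) and (678,462) are centred on the same column as the bracket. Alignment is good, so I'll descend to just above the plate.

Run:
```python
from h import *
o=get_obs(); print(o['position'],o['contact_force'].round(2),o['torque'].round(3))
plan([.5709,-.2602,.13],pose(89.2,40),8)
```

```text
[ 0.57125206 -0.27167365  0.26588847] [ 0.33  0.53 -2.54] [-0.613 -0.044 -0.028]
8 rows xyz [-9.83 -0.05 13.93] rxyz [ 0.   -0.01 -0.02]
```

Emit:
step_arm([
  {"x":-9.8,"y":0,"z":13.9,"rx":0,"ry":0,"rz":0},
  {"x":-9.8,"y":0,"z":13.9,"rx":0,"ry":0,"rz":0},
  {"x":-9.8,"y":0,"z":13.9,"rx":0,"ry":0,"rz":0},
  {"x":-9.8,"y":0,"z":13.9,"rx":0,"ry":0,"rz":0},
  {"x":-9.8,"y":0,"z":13.9,"rx":0,"ry":0,"rz":0},
  {"x":-9.8,"y":0,"z":13.9,"rx":0,"ry":0,"rz":0},
  {"x":-9.8,"y":0,"z":13.9,"rx":0,"ry":0,"rz":0},
  {"x":-9.8,"y":0,"z":13.9,"rx":0,"ry":0,"rz":0},
  {"x":0,"y":0,"z":0,"rx":0,"ry":0,"rz":0},
  {"x":0,"y":0,"z":0,"rx":0,"ry":0,"rz":0},
], newtons=110)

```text
t: 8.7
position: [0.5715, -0.2589, 0.1324]
orientation: [-0.24, 0.669, 0.66, 0.244]
contact_force: [-0.4, 0.2, -1.7]
finger_gap: 0.0085
grip_force: 107.8
```

Run:
```python
from h import *
o=get_obs(); print(o['t'],o['position'],o['contact_force'].round(2),o['torque'].round(3))
plan([.5709,-.2602,.072],pose(89.2,40),8)
```

```text
8.7 [ 0.57152168 -0.25891379  0.13240014] [-0.41  0.17 -1.72] [-0.59  -0.022 -0.048]
8 rows xyz [-4.98 -0.08  5.68] rxyz [ 0. -0.  0.]
```

Emit:
step_arm([
  {"x":-4.8,"y":0,"z":5.7,"rx":0,"ry":0,"rz":0},
  {"x":-4.8,"y":0,"z":5.7,"rx":0,"ry":0,"rz":0},
  {"x":-4.8,"y":0,"z":5.7,"rx":0,"ry":0,"rz":0},
  {"x":-4.8,"y":0,"z":5.7,"rx":0,"ry":0,"rz":0},
  {"x":-4.8,"y":0,"z":5.7,"rx":0,"ry":0,"rz":0},
  {"x":-4.8,"y":0,"z":5.7,"rx":0,"ry":0,"rz":0},
  {"x":-4.8,"y":0,"z":5.7,"rx":0,"ry":0,"rz":0},
  {"x":0,"y":0,"z":0,"rx":0,"ry":0,"rz":0},
  {"x":0,"y":0,"z":0,"rx":0,"ry":0,"rz":0},
])

```text
t: 9.6
position: [0.5721, -0.2602, 0.0823]
orientation: [-0.238, 0.669, 0.66, 0.244]
contact_force: [-1.5, -4.2, 7.5]
finger_gap: 0.0084
grip_force: 109.4
```

Run:
```python
from h import *
o=get_obs(); print(o['t'],o['position'],o['contact_force'].round(2),o['torque'].round(3))
im=vision.capture('side'); cv2.imwrite('pics/s5.png',cv2.resize(im[190:330,260:400],(600,600),interpolation=cv2.INTER_CUBIC))
```

```text
9.6 [ 0.57209105 -0.26020342  0.08233019] [-1.53 -4.25  7.54] [-0.144  0.232  0.112]
```

View pics/s5.png

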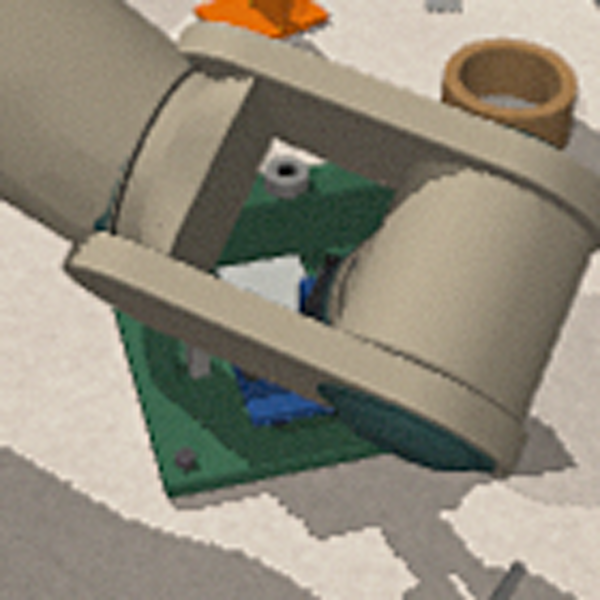

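The side view is mostly blocked by the arm; it shows the bracket's blue flange at (285,400) over the jig front and the plate at (260,285). The force is about 9 N up, so the plate is going down. I'll continue with a small lateral trim.

Emit:
step_arm([
  {"x":-3.2,"y":-0.3,"z":3.8,"rx":0,"ry":0,"rz":0},
  {"x":-3.2,"y":-0.3,"z":3.8,"rx":0,"ry":0,"rz":0},
  {"x":-3.2,"y":-0.2,"z":3.8,"rx":0,"ry":0,"rz":0},
  {"x":0,"y":0,"z":0,"rx":0,"ry":0,"rz":0},
  {"x":0,"y":0,"z":0,"rx":0,"ry":0,"rz":0},
])

```text
t: 10.15
position: [0.5716, -0.2604, 0.0678]
orientation: [-0.238, 0.669, 0.66, 0.245]
contact_force: [-0.3, -5.2, 9.0]
finger_gap: 0.0086
grip_force: 109.4
```

Run:
```python
from h import *
o=get_obs(); c=K('wrist'); im=vision.capture('wrist')
print(o['t'],o['position'],o['contact_force'].round(2),o['torque'].round(3))
M=rot().as_matrix(); print('lean',np.degrees(np.arctan2(np.hypot(*M[:2,2]),-M[2,2])),'dir',np.degrees(np.arctan2(M[1,2],M[0,2])))
J=np.array([.5718,-.1818,0]);a=np.radians(89.2);Rj=np.c_[[np.cos(a),np.sin(a),0],[-np.sin(a),np.cos(a),0],[0,0,1]]
B=np.array(o['position'])-[0,0,.0291]+Rj@[.0094,0,0]; print('bracket in jig',Rj.T@(B-J))
for k,p in dict(f1=(.035,.045,.008),f2=(.035,-.045,.008),f3=(-.035,-.045,.008),f4=(-.035,.045,.008),wf=(.015,0,.062),wr=(-.035,0,.062)).items(): print(k,proj('wrist',B+Rj@np.array(p),c).round(1))
for n,p in dict(lipL=(-.022,.031,.0545),lipR=(-.022,-.031,.0545),upL=(-.022,.049,.0445),upR=(-.022,-.049,.0445),bmL=(-.024,.086,.15),bmR=(-.024,-.086,.15)).items(): print(n,proj('wrist',J+Rj@np.array(p),c).round(1))
cv2.imwrite('pics/w6c.png',cv2.resize(im[60:260,180:440],(780,600),interpolation=cv2.INTER_CUBIC))
```

```text
10.15 [ 0.57164199 -0.26040023  0.06782584] [-0.34 -5.16  8.98] [-0.151  0.188  0.021]
lean 39.87268114071842 dir 88.8036440449099
bracket in jig [-0.06919477 -0.00093943  0.03872584]
f1 [248.2 194.1]
f2 [389.3 194.2]
f3 [397.7 305.7]
f4 [239.9 305.8]
wf [319.3 183.2]
wr [319.4 298.5]
lipL [267.9 171.2]
lipR [366.8 171.3]
upL [243.4 178.9]
upR [391.3 179. ]
bmL [114.5  70.4]
bmR [520.3  70.8]
```

View pics/w6c.png

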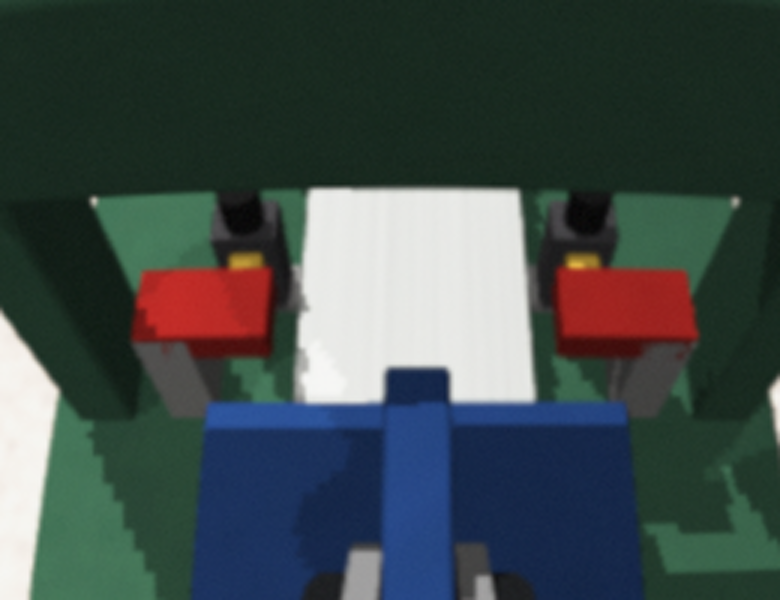

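The wrist view is clear. The lips' inner front edges are at (272,340) and (558,340), with the pins behind them at (246,262) and (583,262). The flange is square and centred between the uprights, with its front edge in front of the lips. I'll press down the last few millimetres.

Emit:
step_arm([
  {"x":-1.6,"y":0,"z":1.9,"rx":0,"ry":0,"rz":0},
  {"x":-1.6,"y":0,"z":1.9,"rx":0,"ry":0,"rz":0},
  {"x":-0.6,"y":0,"z":0.8,"rx":0,"ry":0,"rz":0},
  {"x":0,"y":0,"z":0,"rx":0,"ry":0,"rz":0},
  {"x":0,"y":0,"z":0,"rx":0,"ry":0,"rz":0},
])

```text
t: 10.7
position: [0.5717, -0.2606, 0.063]
orientation: [-0.237, 0.669, 0.66, 0.245]
contact_force: [-0.2, -5.6, 12.0]
finger_gap: 0.0087
grip_force: 110.3
```

Emit:
step_arm([
  {"x":-1,"y":0,"z":1.1,"rx":0,"ry":0,"rz":0},
  {"x":0,"y":0,"z":0,"rx":0,"ry":0,"rz":0},
  {"x":0,"y":0,"z":0,"rx":0,"ry":0,"rz":0},
])

```text
t: 11.0
position: [0.5718, -0.2607, 0.0628]
orientation: [-0.237, 0.669, 0.661, 0.245]
contact_force: [-2.2, -4.8, 17.4]
finger_gap: 0.0084
grip_force: 110.9
```

The plate is on its hard rest (force jumped, z no longer moving). I'll slide in.

Emit:
step_arm([
  {"x":3.1,"y":0,"z":2.6,"rx":0,"ry":0,"rz":0},
  {"x":3.1,"y":0,"z":2.6,"rx":0,"ry":0,"rz":0},
  {"x":3.1,"y":0,"z":2.6,"rx":0,"ry":0,"rz":0},
  {"x":3.1,"y":0,"z":2.6,"rx":0,"ry":0,"rz":0},
  {"x":3.1,"y":0,"z":2.6,"rx":0,"ry":0,"rz":0},
  {"x":0,"y":0,"z":0,"rx":0,"ry":0,"rz":0},
])

```text
t: 11.6
position: [0.5727, -0.2409, 0.063]
orientation: [-0.236, 0.669, 0.661, 0.245]
contact_force: [0.7, -8.5, 16.6]
finger_gap: 0.0087
grip_force: 110.8
```

Run:
```python
from h import *
o=get_obs(); print(o['t'],o['position'],o['contact_force'].round(2),o['torque'].round(3))
M=rot().as_matrix(); print('lean',np.degrees(np.arctan2(np.hypot(*M[:2,2]),-M[2,2])),'dir',np.degrees(np.arctan2(M[1,2],M[0,2])))
im=vision.capture('wrist')
cv2.imwrite('pics/w7c.png',cv2.resize(im[60:260,180:440],(780,600),interpolation=cv2.INTER_CUBIC))
```

```text
11.6 [ 0.57271453 -0.2409377   0.06301769] [ 0.67 -8.52 16.6 ] [0.781 0.39  0.028]
lean 39.80218460034803 dir 88.53853890659977
```

View pics/w7c.png

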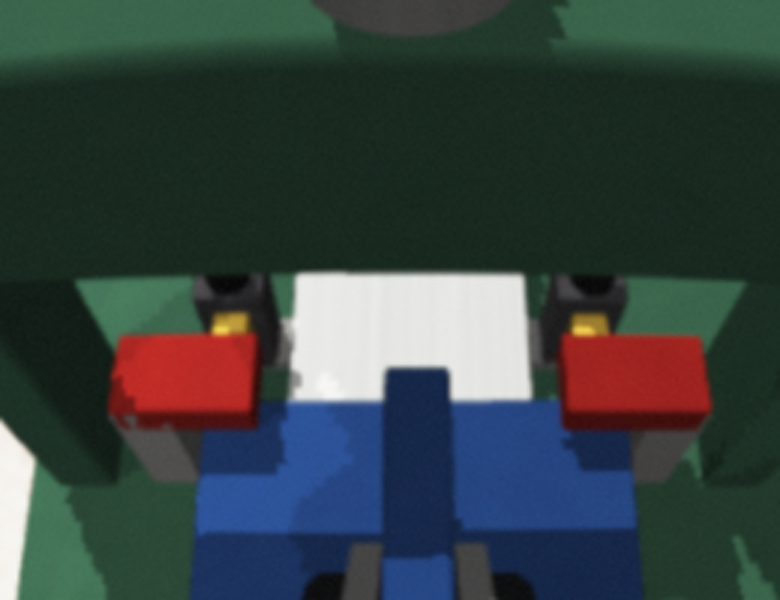

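The lips' inner edges at (258,380) and (562,380) centre on column 410, while the web is at 418. So the bracket sits about 1.6 mm towards world +x and is yawed about 0.6°. The nose is under both lips. I'll trim both while sliding on.

Emit:
step_arm([
  {"x":2.3,"y":-0.5,"z":1.9,"rx":0.12,"ry":0,"rz":-0.15},
  {"x":2.3,"y":-0.5,"z":1.9,"rx":0.12,"ry":0,"rz":-0.15},
  {"x":2.3,"y":-0.5,"z":1.9,"rx":0.12,"ry":0,"rz":-0.15},
  {"x":2.3,"y":-0.3,"z":1.9,"rx":0,"ry":0,"rz":0},
  {"x":0,"y":0,"z":0,"rx":0,"ry":0,"rz":0},
])

```text
t: 12.15
position: [0.5714, -0.2292, 0.0631]
orientation: [-0.237, 0.666, 0.664, 0.244]
contact_force: [2.3, -9.2, 16.2]
finger_gap: 0.0084
grip_force: 110.9
```

Emit:
step_arm([
  {"x":1.5,"y":0,"z":1.3,"rx":0,"ry":0,"rz":0},
  {"x":1.5,"y":0,"z":1.3,"rx":0,"ry":0,"rz":0},
  {"x":0,"y":0,"z":0,"rx":0,"ry":0,"rz":0},
])

```text
t: 12.45
position: [0.5713, -0.2257, 0.0631]
orientation: [-0.236, 0.666, 0.664, 0.244]
contact_force: [1.6, -10.8, 17.7]
finger_gap: 0.0083
grip_force: 111.1
```

Emit:
step_arm([
  {"x":1.5,"y":0,"z":1.3,"rx":0,"ry":0,"rz":0},
  {"x":1.5,"y":0,"z":1.3,"rx":0,"ry":0,"rz":0},
  {"x":0,"y":0,"z":0,"rx":0,"ry":0,"rz":0},
])

```text
t: 12.75
position: [0.5713, -0.2221, 0.0632]
orientation: [-0.236, 0.666, 0.664, 0.244]
contact_force: [0.8, -12.0, 17.6]
finger_gap: 0.0087
grip_force: 111.3
```

Emit:
step_arm([
  {"x":1.5,"y":0,"z":1.3,"rx":0,"ry":0,"rz":0},
  {"x":1.5,"y":0,"z":1.3,"rx":0,"ry":0,"rz":0},
  {"x":0,"y":0,"z":0,"rx":0,"ry":0,"rz":0},
])

```text
t: 13.05
position: [0.5713, -0.2201, 0.0635]
orientation: [-0.235, 0.667, 0.664, 0.243]
contact_force: [-0.8, -19.7, 19.6]
finger_gap: 0.0084
grip_force: 112.2
```

Emit:
step_arm([
  {"x":0.8,"y":0,"z":0.6,"rx":0,"ry":0,"rz":0},
  {"x":0.4,"y":0,"z":0.3,"rx":0,"ry":0,"rz":0},
  {"x":0,"y":0,"z":0,"rx":0,"ry":0,"rz":0},
])

```text
t: 13.35
position: [0.5712, -0.2198, 0.0636]
orientation: [-0.234, 0.668, 0.664, 0.243]
contact_force: [-2.8, -24.1, 19.4]
finger_gap: 0.0088
grip_force: 112.8
```

Run:
```python
from h import *
o=get_obs(); print(o['t'],o['position'],o['contact_force'].round(2),o['torque'].round(3))
M=rot().as_matrix(); print('lean',np.degrees(np.arctan2(np.hypot(*M[:2,2]),-M[2,2])),'dir',np.degrees(np.arctan2(M[1,2],M[0,2])))
im=vision.capture('wrist'); cv2.imwrite('pics/w8.png',im)
c=im[60:260,180:440]; hsv=cv2.cvtColor(c,cv2.COLOR_BGR2HSV)
for nm,m in dict(red=cv2.inRange(hsv,(0,150,60),(8,255,255))|cv2.inRange(hsv,(174,150,60),(180,255,255)),yel=cv2.inRange(hsv,(20,120,100),(32,255,255)),blue=cv2.inRange(hsv,(100,100,40),(130,255,255))).items():
    n,l,st,ce=cv2.connectedComponentsWithStats(m)
    print(nm,[(st[i]+[180,60,0,0,0]).tolist() for i in range(1,n) if st[i,4]>3])
b=np.zeros(1)
```

```text
13.35 [ 0.57115682 -0.21984447  0.0636375 ] [ -2.76 -24.06  19.41] [-1.176  0.769  0.102]
lean 39.407495815423395 dir 88.71049702119028
red [[215, 202, 52, 33, 1539], [372, 203, 53, 33, 1517]]
yel []
blue [[243, 195, 152, 65, 7360]]
```

Run:
```python
from h import *
o=get_obs(); f,cx,cy,T=K('wrist'); p0=np.array(o['position']); R0=rot()
tc=R0.inv().apply(T[:3,3]-p0); Rc=R0.as_matrix().T@T[:3,:3]
J=np.array([.5718,-.1818,0]);a=np.radians(89.2);Rj=np.c_[[np.cos(a),np.sin(a),0],[-np.sin(a),np.cos(a),0],[0,0,1]]
for p,q,pts in [((.57164,-.2604,.06783),(-.238,.669,.66,.245),dict(pinL=(262,144.7,.041),pinR=(374.3,144.7,.041),lipL=(270.7,173.3,.0545),lipR=(366,173.3,.0545))),((.57271,-.24094,.06302),(-.236,.669,.661,.245),dict(pinL=(257.3,164.3,.041),pinR=(376.7,164.3,.041),lipL=(266,198,.0545),lipR=(367.3,198,.0545)))]:
    Rt=R.from_quat([q[1],q[2],q[3],q[0]]); Tn=np.eye(4); Tn[:3,:3]=Rt.as_matrix()@Rc; Tn[:3,3]=np.array(p)+Rt.apply(tc)
    for k,(u,v,z) in pts.items(): print(k,((Rj.T@(onz('wrist',u,v,z,(f,cx,cy,Tn))-J))*1000).round(1))
for u in (215,266,372,424): print('now lip front', ((Rj.T@(onz('wrist',u,232,.0545)-J))*1000).round(1))
```

```text
pinL [ 7.5 39.5 41. ]
pinR [  7.6 -40.7  41. ]
lipL [-23.5  29.1  54.5]
lipR [-23.4 -30.4  54.5]
pinL [ 7.6 39.3 41. ]
pinR [  7.8 -40.6  41. ]
lipL [-23.2  29.1  54.5]
lipR [-23.1 -30.   54.5]
now lip front [-23.7  59.8  54.5]
now lip front [-23.   29.7  54.5]
now lip front [-22.6 -29.7  54.5]
now lip front [-22.9 -60.7  54.5]
```

The pins' y of ±40 mm confirms the fix. The stop face lies at jig x of about 8 mm and the nose is now there: the motion is rigid, there is about 12 N above sliding friction, and no yellow is visible any more. I'll ease the downward force, then release.

Emit:
step_arm([
  {"x":1,"y":0,"z":-1.2,"rx":0,"ry":0,"rz":0},
  {"x":1,"y":0,"z":-1.2,"rx":0,"ry":0,"rz":0},
  {"x":0,"y":0,"z":0,"rx":0,"ry":0,"rz":0},
  {"x":0,"y":0,"z":0,"rx":0,"ry":0,"rz":0},
])

```text
t: 13.8
position: [0.5711, -0.2194, 0.0652]
orientation: [-0.234, 0.668, 0.663, 0.243]
contact_force: [0.1, -21.4, 12.8]
finger_gap: 0.0088
grip_force: 111.7
```

Emit:
step_arm([
  {"x":0.7,"y":0,"z":-0.8,"rx":0,"ry":0,"rz":0},
  {"x":-0.4,"y":0,"z":-1.3,"rx":0,"ry":0,"rz":0},
  {"x":0,"y":0,"z":0,"rx":0,"ry":0,"rz":0},
  {"x":0,"y":0,"z":0,"rx":0,"ry":0,"rz":0},
])

```text
t: 14.2
position: [0.571, -0.2193, 0.0656]
orientation: [-0.235, 0.668, 0.663, 0.243]
contact_force: [2.8, -16.1, 7.8]
finger_gap: 0.008
grip_force: 110.5
```

Emit:
step_arm([
  {"x":0,"y":0,"z":0,"rx":0,"ry":0,"rz":0},
  {"x":0,"y":0,"z":0,"rx":0,"ry":0,"rz":0},
  {"x":0,"y":0,"z":0,"rx":0,"ry":0,"rz":0},
  {"x":0,"y":0,"z":0,"rx":0,"ry":0,"rz":0},
  {"x":0,"y":0,"z":0,"rx":0,"ry":0,"rz":0},
], jaw=0.5)

```text
t: 14.7
position: [0.5694, -0.2142, 0.0626]
orientation: [-0.241, 0.665, 0.663, 0.243]
contact_force: [-0.0, 0.4, 0.6]
finger_gap: 0.0428
grip_force: 0.0
```

Run:
```python
from h import *
o=get_obs(); print(o['t'],o['position'],o['contact_force'].round(2),o['torque'].round(3),o['finger_gap'],o['grip_force'])
im=vision.capture('wrist'); cv2.imwrite('pics/w9.png',im)
def comp(im):
    hsv=cv2.cvtColor(im[60:330,180:460],cv2.COLOR_BGR2HSV)
    for nm,m in dict(red=cv2.inRange(hsv,(0,150,60),(8,255,255))|cv2.inRange(hsv,(174,150,60),(180,255,255)),yel=cv2.inRange(hsv,(18,100,60),(35,255,255)),blue=cv2.inRange(hsv,(100,100,30),(130,255,255))).items():
        n,l,st,ce=cv2.connectedComponentsWithStats(m); print(nm,[(st[i]+[180,60,0,0,0]).tolist() for i in range(1,n) if st[i,4]>3])
comp(cv2.imread('pics/w8.png')); comp(im)
```

```text
14.7 [ 0.5693871  -0.21421328  0.06263657] [-0.01  0.43  0.62] [-0.29  -0.003 -0.047] 0.04275081396987659 0.0
red [[215, 202, 52, 33, 1539], [372, 203, 53, 33, 1517]]
yel [[303, 325, 33, 5, 165]]
blue [[242, 195, 154, 112, 10335]]
red [[217, 211, 53, 33, 1610], [376, 212, 54, 33, 1585]]
yel []
blue [[250, 206, 145, 110, 10495], [246, 245, 14, 11, 116], [380, 246, 20, 22, 212]]
```

Emit:
step_arm([
  {"x":0,"y":0,"z":-8,"rx":0,"ry":0,"rz":0},
  {"x":0,"y":0,"z":-20,"rx":0,"ry":0,"rz":0},
  {"x":0,"y":0,"z":-25,"rx":0,"ry":0,"rz":0},
  {"x":0,"y":0,"z":-25,"rx":0,"ry":0,"rz":0},
  {"x":0,"y":0,"z":-25,"rx":0,"ry":0,"rz":0},
  {"x":0,"y":0,"z":-25,"rx":0,"ry":0,"rz":0},
  {"x":0,"y":0,"z":0,"rx":0,"ry":0,"rz":0},
  {"x":0,"y":0,"z":0,"rx":0,"ry":0,"rz":0},
])

```text
t: 15.55
position: [0.569, -0.2969, 0.1607]
orientation: [-0.241, 0.666, 0.663, 0.243]
contact_force: [-0.4, -0.8, -0.8]
finger_gap: 0.0426
grip_force: 0.0
```

Run:
```python
from h import *
from scipy.optimize import least_squares
o=get_obs(); c=K('wrist'); print(o['t'],o['position'],o['contact_force'].round(2))
im=vision.capture('wrist'); cv2.imwrite('pics/w10.png',im)
hsv=cv2.cvtColor(im,cv2.COLOR_BGR2HSV)
Jc=np.array([.5718,-.1818,0]);a=np.radians(89.2);Rj=np.c_[[np.cos(a),np.sin(a),0],[-np.sin(a),np.cos(a),0],[0,0,1]]
for n,p in dict(lipL=(-.022,.061,.0545),lipR=(-.022,-.061,.0545),rearL=(-.062,.045,.0445),rearR=(-.062,-.045,.0445),webTopRear=(-.062,0,.0985),pe=(-.08,0,.036)).items(): print(n,proj('wrist',Jc+Rj@np.array(p),c).round(1))
for nm,m in dict(red=cv2.inRange(hsv,(0,150,60),(8,255,255))|cv2.inRange(hsv,(174,150,60),(180,255,255)),yel=cv2.inRange(hsv,(18,100,60),(35,255,255)),blue=cv2.inRange(hsv,(100,100,30),(130,255,255))).items():
    n,l,st,ce=cv2.connectedComponentsWithStats(m)
    for i in range(1,n):
        if st[i,4]>15 and st[i,1]<350:
            x,y,w,h,A=st[i]; ys,xs=np.where(l==i); lo=[(int(u),int(ys[xs==u].max())) for u in (x+4,x+w//3,x+2*w//3,x+w-5)]; print(nm,st[i].tolist(),'bottom',lo)
```

```text
15.55 [ 0.56901574 -0.29693609  0.16066863] [-0.43 -0.76 -0.85]
lipL [257.3 185.4]
lipR [384.9 186.6]
rearL [272.3 228.8]
rearR [369.2 229.7]
webTopRear [321.2 206.7]
pe [320.5 250.7]
red [258, 170, 32, 19, 531] bottom [(262, 186), (268, 186), (279, 187), (285, 187)]
red [354, 171, 31, 17, 498] bottom [(358, 187), (364, 187), (374, 187), (380, 187)]
red [523, 228, 78, 128, 6065] bottom [(527, 334), (549, 352), (575, 329), (596, 328)]
red [569, 332, 11, 32, 203] bottom [(573, 362), (572, 363), (576, 358), (575, 361)]
yel [291, 243, 60, 7, 316] bottom [(295, 248), (311, 248), (331, 248), (346, 248)]
blue [272, 159, 97, 74, 5606] bottom [(276, 231), (304, 231), (336, 231), (364, 231)]
```

Run:
```python
from h import *
J=np.array([.5718,-.1818,0]);a=np.radians(89.2);Rj=np.c_[[np.cos(a),np.sin(a),0],[-np.sin(a),np.cos(a),0],[0,0,1]]
f=lambda u,v,z:((Rj.T@(onz('wrist',u,v,z)-J))*1000).round(1)
for z in (.034,.037): print('rear L/R',f(272.5,231.7,z),f(368.5,231.7,z))
for z in (.034,.037): print('plate edge',f(291,249,z),f(350.5,249,z))
print('lips',f(258,187.5,.0445),f(384.5,187.5,.0445),f(258,186,.0545))
im=cv2.imread('pics/w10.png'); hsv=cv2.cvtColor(im,cv2.COLOR_BGR2HSV); m=cv2.inRange(hsv,(100,100,30),(130,255,255))
for v in (195,205,215,222,228): r=np.where(m[v,250:400])[0]+250; print(v,r.min(),r.max())
```

```text
rear L/R [-60.8  46.6  34. ] [-59.9 -45.5  34. ]
rear L/R [-61.8  46.1  37. ] [-60.9 -45.   37. ]
plate edge [-77.6  28.1  34. ] [-77.1 -27.7  34. ]
plate edge [-78.4  27.8  37. ] [-77.9 -27.4  37. ]
lips [-18.8  62.6  44.5] [-17.6 -62.3  44.5] [-22.2  60.5  54.5]
195 274 366
205 274 367
215 273 367
222 273 368
228 272 368
```

```bash
python3 -c "
from h import *
print(close_job())"
```

```text
the job is handed in; nothing more can be done
None
```

I handed the job in at about 15.6 s of simulated time; no verdict came back. The wrist camera last showed the bracket under both lips, nose about 30 mm past their front edges, centred within about 1 mm, plate level and gripper clear. The pins were not measured directly: I felt the nose stop hard at about 24 N (about 12 N above sliding friction), and no yellow showed after that.

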